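# Seat a tube block on a hidden locating pin and shut the clamp

## Task

Set the aluminium tube block upright between the two rails of the holding fixture and gently feel along the rails for the locating pin, until the block drops over it and sits fully down on the bed; do not force it. Only then swing the hinged clamp strap over the block until it is fully shut. Leave the reagent vial and the timer where they stand.

Things in the scene. Friction and masses are not known exactly. Their poses are not given: they have to be found in the camera images.
- block: Bare aluminium tube block, 40 (x) x 54 (y) x 40 (z) mm, 0.25 kg, four 11 mm tube wells in its top, upright on the bench. Origin at the centre of its underside, z up. In the centre of the underside is a bore 16 mm wide in x, 12.4 mm in y, 9 mm deep, for the locating pin. Same after a half turn about z. Grip its 54 mm width (along y). Never press it on the hard bed or pin with over 40 N.
- fixture: Grey fixture fixed to the bench. Origin at bench height, midway between its rails; z up. The bed spans x -49 to +83, y -65 to +65 mm, its top at 14 mm. Two round-topped rails, 14 mm above the bed, run along y at x = -25.5 and +25.5 mm; the lane between is 43 mm wide, open at both ends; the block goes in with its y along the rails. Two 70 mm high hinge posts at x 55 to 75 mm, y within 26 mm.
- lane (a point): Middle of the lane, on the bed's top (14 mm above the fixture's origin), same axes. A steel pin, 10 mm diameter, chamfered, stands 7 mm out of the bed on the centre line (x = 0), locked anywhere from y = -12.5 to +12.5 mm, not measured. A block not over the pin rests on it, underside 7 mm above this point; fully home the underside is at 0, the block's top at 40 mm.
- clamp (a joint): Angle of the clamp strap: 0 = shut, flat over the lane toward the fixture's -x; grows as it swings up and back; 1.7 to 1.95 at the start (past upright, leaning to +x), stop at 2.0. The hinge has friction of about 0.16 N m: the strap (0.15 kg) stays where it is left and about 2 N at the bar moves it. Over a block that is not home it stops about 0.1 short.
- clamp_hinge (a point): Point on the clamp's hinge axis, 65 mm along the fixture's +x from its origin and 62 mm above the bench; the axis lies along the fixture's y. Its axes are the fixture's.
- clamp_bar (a point): Centre of the black round cross bar, 12 mm diameter, 64 mm long along the fixture's y, at the free end of the 22 mm wide, 7 mm thick steel strap, 103 mm from the hinge axis. When shut the bar is at x = -38 mm of the fixture, 62 mm above the bench.
- reagent_vial: Loose capped reagent vial, 23 mm diameter, 46 mm high, to be left alone; origin at the centre of its underside.
- bench_timer: Loose kitchen-style bench timer, 66 x 66 x 46 mm, to be left alone; origin at the centre of its underside.

How it is judged:
On the way:
1. the block sits fully down over the pin, on the bed of the fixture, while the clamp still stands open (z of block in the frame of fixture between 0.012 and 0.016 m and x of block in the frame of fixture between -0.005 and 0.005 m and y of block in the frame of fixture between -0.0145 and 0.0145 m and angle between block's own z axis and vertical below 0.05 rad and value of joint clamp above 1.2 rad), for 0.2 s.
At the end, for the whole second after the job is handed in: The block is fully down on the bed over the pin (underside within 2 mm of the bed, upright within 0.05 rad, within 5 mm of the lane's centre line and 14.5 mm of its middle), at rest, and the clamp is shut over it (within 0.05 rad) (z of block in the frame of fixture between 0.012 and 0.016 m and x of block in the frame of fixture between -0.005 and 0.005 m and y of block in the frame of fixture between -0.0145 and 0.0145 m and angle between block's own z axis and vertical below 0.05 rad and value of joint clamp below 0.05 rad and linear speed of block below 0.02 m/s and velocity of joint clamp below 0.1 rad/s); the robot touches nothing.
It fails at once if the block is forced against the fixture, its pin or its clamp with more than 45 N (contact force between block and fixture above 45 N).
It fails at once if the reagent vial or the timer is moved more than 20 mm (distance of any of reagent_vial, bench_timer from where it was at the start of the episode above 0.02 m).
It also fails if it takes over 67 s, if anything falls off the work surface, if the arm or the gripper's body presses on something with over 40 N, if the wrist force passes 120 N, or if a joint passes its speed limit or range.

## Robot

A 6-joint arm with a two-finger parallel gripper is mounted at the origin on a cart in front of the work surface, level with it; the furniture and walls round the work are solid. World frame = base frame: x ahead of the robot, y to its left, z up, the work surface at z = 0. Lengths are in m, angles in rad, forces in N, time in s.
With the tool pointing down it reaches from about 0.275 to 0.725 m from the base axis. Payload 15.9 kg.
Tool frame: the origin (TCP) lies on the centre line of the jaws, within the pads' length; the fingertips stand ctrl.tip_extent ahead of it and the grasp point (between the pads) is the TCP (ctrl.tip_extent is the distance from the TCP to the fingertips, in m); z points along the fingers, y is the line along which they close (so a half turn about z gives the same grasp; the last joint's range is limited). The gripper opens to 85 mm and grips with 20 to 120 N. Pads are 22 mm wide; open, the fingers measure 114 mm over their backs; the gripper's body (76 mm by 85 mm) begins 54 mm behind the grasp point. The pads swing forward as they close: fully open they stand 13 mm farther back than shut.
Start: joints at [-1.217, 0.213, -0.034, 1.323, 0, 1.571], TCP at [0.173, -0.469, 0.25] pointing down, gripper open.
Joint ranges: [-2.98, 2.98], [-0.74, 1.72], [-1.14, 1.35], [-2.1, 2.04], [-1.57, 1.44], [-3.14, 3.14]. Speed limits (rad/s): [1.89, 1.89, 2.39, 2.57, 3.14, 3.14].

## Interface

Orientations are given as a unit quaternion [w, x, y, z].
In Python, from cell import ctrl gives the robot as it stands.
- The arm moves only by the tool arm_command, never from a script. Its argument "series" is a list that holds one entry, the list of rows, each a list of 7 numbers: the shift along the tool's x, y, z as a fraction of full scale, then the turn, a rotation vector about the tool's x, y, z as a fraction of full scale, then the gripper command: -1 is shut, 1 is fully open, values between are in proportion. A call has 1 to 5 rows; each row shifts and turns the commanded pose from where the row before left it, along the tool's axes as they then stand; what a row does not reach is not made up. Full scale, the value 1, is 0.06 m for a shift and 0.1 rad for a turn. A row lasts 1/8 s, in which the tool goes at most 62.5 mm and 10.7 degrees, less where a joint would pass 70% of its speed; a pose out of reach is approached as far as the arm can. A call with a number of a shift or a turn outside -1 to 1 is refused whole. A call with a gripper value outside its range is refused whole. The fingers move at their own pace and stop on an object; the grip force is fixed at half the most. Time passes only in rows, so rows that do not move let the fingers close. It gives the time, the measured TCP pose, the force, the opening and the grip force at its end, in the units of the state.
- ctrl.get_state(): the state, without advancing time (a new reading comes with each control period).
- ctrl.snapshot(name): name is "scene" or "top"; returns a dict with "color" (480x640x3 uint8, red, green, blue), "range_z" (480x640 float32, m along the optical axis (not along the pixel's ray), 0 where there is no reading), "intrinsics" (3x3 intrinsics, pixels), "dist" ([k1, k2, p1, p2, k3] as OpenCV has them; the pictures are not rectified), "camera_from_world" (4x4, takes a point from world to camera coordinates). Camera axes: x right, y down, z forward; pixel columns grow to the right and rows downward; lengths in m; the calibration is good to about 2 mm. A picture is of the moment at which its call begins.
- ctrl.job_done(): hands the job in; it is judged then, once.
The state is a dict: "clock": time; "q": joint angles; "joint_vel": joint speeds; "joint_efforts": joint torques, N m; "position": TCP position; "orientation": TCP orientation; "contact_force": force on the tool from outside, world axes, zero at the start; "moment": the same for the moment, N m; "width": finger opening in m; "finger_force": force on a finger pad.
Only numpy, scipy, OpenCV 4.12 (cv2) and the standard library are available. Lean on these libraries where they do the work, as an engineer would, in place of code of your own. Each camera call takes 0.05 s, during which the arm holds its last target. There are 200 camera calls.

## Working session

There is one attempt and no reset: what is moved stays moved. The work goes in short steps, Python scripts to look and compute and a tool call to move; the robot and the scene stay as the last step left them, time stands still between calls to the robot, and variables do not carry over. Pictures are saved under pics/ and viewed, at most 10 in all, crops included, and the job is handed in when it is done.

Besides the shell and the picture viewer there is one more tool, called after "Request:" by a JSON object that holds its "method" and its "body", one argument or row to a line. arm_command: Moves the arm, as the interface text tells. Shift numbers are shares of 0.06 m and turn numbers shares of 0.1 rad, none past 1 either way. Its arguments: {"type":"object","properties":{"series":{"type":"array"}},"required":["series"]}

```bash
mkdir -p pics; ls
cat > h.py <<'E'
import numpy as np, cv2
from cell import ctrl
def snap(n):
    s=ctrl.snapshot(n); np.savez(f'{n}.npz',**{k:np.array(v) for k,v in s.items()}); return s
def px2w(s,u,v,z=None):
    K=np.array(s['intrinsics']);T=np.array(s['camera_from_world']);R=T[:3,:3];t=T[:3,3]
    p=cv2.undistortPoints(np.array([[[u,v]]],float),K,np.array(s['dist']))[0,0]
    r=R.T@np.array([p[0],p[1],1]);c=-R.T@t
    if z is None: return c+r*float(s['range_z'][int(round(v)),int(round(u))])
    return c+r*(z-c[2])/r[2]
def w2px(s,P):
    T=np.array(s['camera_from_world'])
    return cv2.projectPoints(np.array(P,float).reshape(-1,1,3),cv2.Rodrigues(T[:3,:3])[0],T[:3,3],np.array(s['intrinsics']),np.array(s['dist']))[0][:,0]
E
python3 - <<'E'
from h import *
for n in("scene","top"):
    s=snap(n); cv2.imwrite(f'pics/{n}0.png',s['color'][...,::-1])
    T=np.array(s['camera_from_world']);print(n,-T[:3,:3].T@T[:3,3],T[2,:3])
st=ctrl.get_state();print(st,ctrl.tip_extent)
E
```

```text
pics
scene [0.00739243 0.70706865 0.502569  ] [ 0.59561163 -0.61476118 -0.5170256 ]
top [0.43178665 0.17656033 0.94872678] [ 0.06288493 -0.00181476 -0.99801913]
{'clock': 0.1, 'q': array([-1.21700327e+00,  2.13314429e-01, -3.49383176e-02,  1.32351848e+00,
       -1.76716728e-05,  1.57079363e+00]), 'joint_vel': array([ 1.52393814e-03,  6.54592195e-04,  2.85287221e-03,  7.00157857e-05,
       -1.30222240e-03,  4.19443041e-04]), 'joint_efforts': array([-1.23643549e-03, -6.87249398e+01,  4.87806630e+01,  1.21722190e-02,
       -2.04081164e-05,  3.55773727e-05]), 'position': array([ 0.17313006, -0.46877933,  0.24988494]), 'orientation': array([-4.78287458e-04,  9.84394213e-01,  1.75976692e-01, -9.44763417e-05]), 'contact_force': array([-0.67160826, -0.34771686,  0.15551937]), 'moment': array([-0.00368277, -0.00220969, -0.00543804]), 'finger_force': 0.0, 'width': 0.0854476396174746} 0.019
```

View pics/scene0.png

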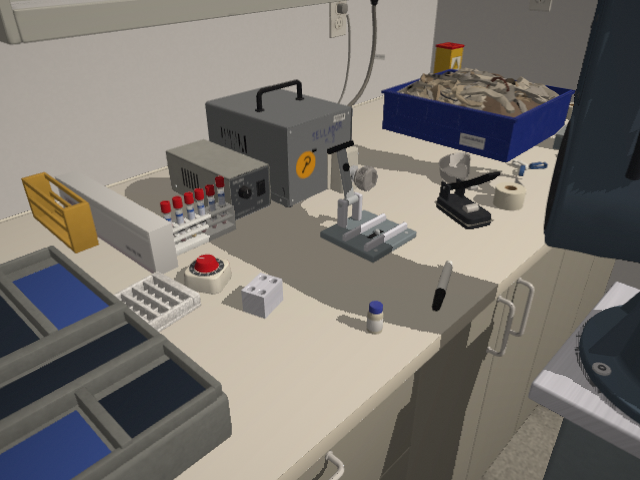

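View pics/top0.png

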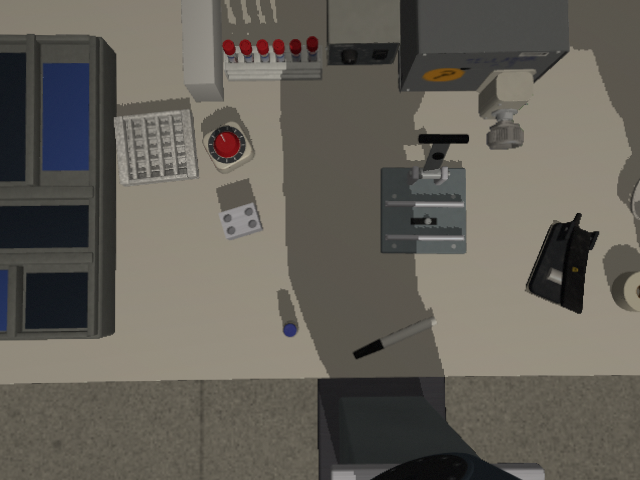

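Top view: the block is at about (240,221), the vial at (290,330), the timer at (228,145) and the fixture bed spans (381..466,168..253). The strap leans towards image-up with its bar at (443,139). Next I'll enlarge the block and the fixture.

Run:
```python
from h import *
s=np.load('top.npz');c=s['color'][...,::-1]
a=cv2.resize(c[190:250,205:275],None,fx=8,fy=8,interpolation=cv2.INTER_CUBIC)[:, :]
b=cv2.resize(c[160:260,372:475],None,fx=5.8,fy=5.8,interpolation=cv2.INTER_CUBIC)
cv2.imwrite('pics/blk.png',a);cv2.imwrite('pics/fix.png',b)
# block top from depth
h=np.zeros((480,640,3))
for v in range(120,260):
  for u in range(190,480): h[v,u]=px2w(s,u,v)
np.save('h.npy',h)
m=(h[190:250,205:275,2]>.033)&(h[190:250,205:275,2]<.047)
n,l,stt,cen=cv2.connectedComponentsWithStats(m.astype(np.uint8))
k=1+np.argmax(stt[1:,4]);ys,xs=np.where(l==k);P=h[190:250,205:275][l==k]
print(stt[k],cv2.minAreaRect((P[:,:2]*1000).astype(np.float32)),P[:,2].mean())
m=(h[:,372:475,2]>.009)&(h[:,372:475,2]<.032)&(np.arange(480)[:,None]>160)
P=h[:,372:475][m];print(cv2.minAreaRect((P[:,:2]*1000).astype(np.float32)))
m=(h[:,372:475,2]>.023)&(h[:,372:475,2]<.032)&(np.arange(480)[:,None]>160)
P=h[:,372:475][m]
for lo,hi in((0,.37),(.37,1)):
  Q=P[(P[:,0]>lo)&(P[:,0]<hi)];
  if len(Q)>9:print(len(Q),Q.mean(0),np.polyfit(Q[:,1],Q[:,0],1))
for q in[(443,139),(425,139),(464,139),(430,174),(290,330)]:print(q,px2w(s,*q))
```

```text
[ 13  12  43  37 822] ((522.9407958984375, 290.2686462402344), (40.547332763671875, 54.13807678222656), 16.096054077148438) 0.039555565839539675
((537.4520874023438, 12.75714111328125), (130.75558471679688, 131.34182739257812), 88.23081970214844)
836 [0.52243628 0.01345703 0.02687476] [-0.00513011  0.52250532]
(443, 139) [0.61072245 0.01168452 0.16824091]
(425, 139) [0.61103579 0.03474553 0.16854427]
(464, 139) [ 0.61017004 -0.01500472  0.16864331]
(430, 174) [0.58302954 0.01035456 0.06772191]
(290, 330) [0.36028607 0.21589576 0.04672762]
```

View pics/blk.png

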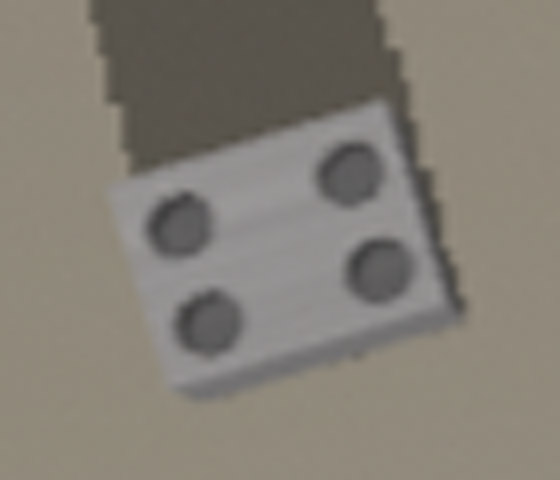

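View pics/fix.png

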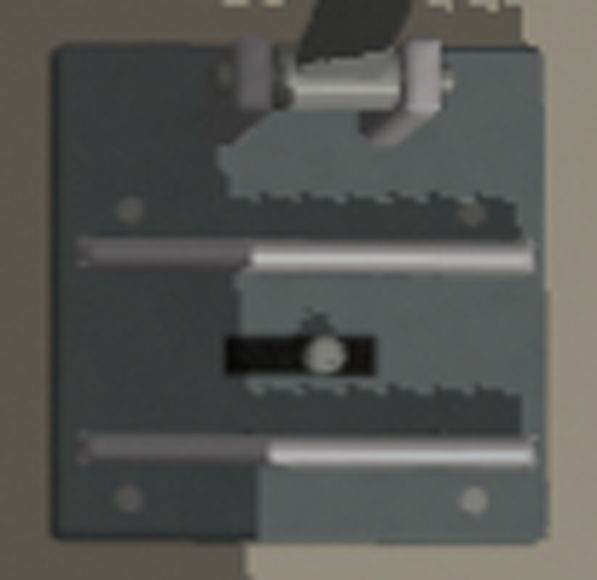

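Run:
```python
from h import *
s=np.load('top.npz')
f=lambda x,y,z:px2w(s,372+(x+.5)/5.8-.5,160+(y+.5)/5.8-.5,z)
print('pin',f(323,354,.021),'slot',f(226,356,.014),f(376,356,.014))
U=f(85,252,.028),f(533,259,.028);L=f(85,447,.028),f(533,456,.028)
print(U,L,[np.arctan2(-(a-b)[0],(a-b)[1]) for a,b in(U,L)])
print('bed',[f(x,y,.014) for x,y in((55,46),(543,46),(546,540),(54,540))])
g=lambda x,y,z:px2w(s,205+(x+.5)/8-.5,190+(y+.5)/8-.5,z)
W=[g(x,y,.04) for x,y in((180,225),(351,174),(208,322),(379,270))]
print('blk',np.mean(W,0),np.arctan2(-(W[0]-W[1]+W[2]-W[3])[0],(W[0]-W[1]+W[2]-W[3])[1]))
h=np.load('h.npy')
# timer, vial extents
sub=h[120:180,195:262];Q=sub[(sub[...,2]>.02)&(sub[...,2]<.06)];print('timer',Q[:,:2].min(0),Q[:,:2].max(0))
```

```text
pin [0.51995164 0.00734701 0.021     ] slot [0.52044723 0.03153571 0.014     ] [ 0.51989208 -0.00780894  0.014     ]
(array([0.54675114, 0.06965853, 0.028     ]), array([ 0.54323283, -0.0462036 ,  0.028     ])) (array([0.49597244, 0.07068884, 0.028     ]), array([ 0.49206118, -0.04478229,  0.028     ])) [np.float64(-0.030357019652603897), np.float64(-0.0338592981989041)]
bed [array([0.60340403, 0.0748849 , 0.014     ]), array([ 0.60140204, -0.05370762,  0.014     ]), array([ 0.47088779, -0.05089992,  0.014     ]), array([0.47259105, 0.077714  , 0.014     ])]
blk [0.52207571 0.28938312 0.04      ] 0.2816503243881212
timer [0.59243019 0.27188665] [0.67502803 0.35876403]
```

Request:
{"method": "arm_command", "body": {
  "series": [
    [[0.6, -0.6, 0, 0, 0, 0.2, 1], [0.6, -0.6, 0, 0, 0, 0.2, 1], [0.6, -0.6, 0, 0, 0, 0.2, 1], [0.6, -0.6, 0, 0, 0, 0.12, 1], [0.6, -0.6, 0, 0, 0, 0, 1]]
  ]
}}

```text
clock: 0.72
position: [0.2888, -0.2406, 0.2502]
orientation: [-0.0, 0.99, 0.14, 0.0]
contact_force: [1.0, -0.3, 0.5]
width: 0.0857
finger_force: 0.0
```

Request:
{"method": "arm_command", "body": {
  "series": [
    [[0.6, -0.6, 0, 0, 0, 0, 1], [0.6, -0.6, 0, 0, 0, 0, 1], [0.6, -0.6, 0, 0, 0, 0, 1], [0.6, -0.6, 0, 0, 0, 0, 1], [0.6, -0.6, 0, 0, 0, 0, 1]]
  ]
}}

```text
clock: 1.35
position: [0.4118, -0.0175, 0.2502]
orientation: [0.0, 0.99, 0.141, 0.0]
contact_force: [0.6, -0.7, -0.7]
width: 0.0855
finger_force: 0.0
```

```bash
cat >> h.py <<'E'
def todo(x,y,z,yaw):
    "remaining move in tool axes, m and rad"
    from scipy.spatial.transform import Rotation as Ro
    s=ctrl.get_state();R=Ro.from_quat(s['orientation'],scalar_first=True)
    G=Ro.from_euler('z',yaw)*Ro.from_quat([1,0,0,0])
    print('t',s['clock'],'pos',s['position'].round(4),'w',round(s['width'],4),'F',s['contact_force'].round(1),'M',s['moment'].round(2),'ff',s['finger_force'])
    d=R.inv().apply(np.array([x,y,z])-s['position']); r=(R.inv()*G).as_rotvec()
    print('shift units',(d/.06).round(3),'turn units',(r/.1).round(3),'yaw',np.arctan2(*R.as_matrix()[[1,0],0]).round(4))
E
python3 -c "
from h import *
todo(.5224,.2897,.12,.282)"
```

```text
t 1.35 pos [ 0.4118 -0.0175  0.2502] w 0.0855 F [ 0.6 -0.7 -0.7] M [-0.09 -0.11 -0.  ] ff 0.0
shift units [ 3.195 -4.405  2.17 ] turn units [ 0.001 -0.    -0.   ] yaw 0.282
```

Request:
{"method": "arm_command", "body": {
  "series": [
    [[0.45, -0.62, 0.1, 0, 0, 0, 1], [0.45, -0.62, 0.2, 0, 0, 0, 1], [0.45, -0.62, 0.3, 0, 0, 0, 1], [0.45, -0.62, 0.3, 0, 0, 0, 1], [0.45, -0.62, 0.3, 0, 0, 0, 1]]
  ]
}}

```text
clock: 1.98
position: [0.4971, 0.1732, 0.1777]
orientation: [-0.011, 0.987, 0.161, -0.002]
contact_force: [0.9, -1.1, -0.3]
width: 0.0852
finger_force: 0.0
```

Request:
{"method": "arm_command", "body": {
  "series": [
    [[0.45, -0.62, 0.3, 0, 0, 0, 1], [0.4, -0.6, 0.3, 0, 0, 0, 1], [0.1, -0.1, 0.2, 0, 0, 0, 1], [0, 0, 0, 0, 0, 0, 1]]
  ]
}}

```text
clock: 2.48
position: [0.5367, 0.2309, 0.132]
orientation: [-0.026, 0.982, 0.189, -0.006]
contact_force: [-0.1, 0.4, -0.1]
width: 0.0854
finger_force: 0.0
```

```bash
python3 -c "
from h import *
todo(.5224,.2897,.03,.282)"
```

```text
t 2.475 pos [0.5367 0.2309 0.132 ] w 0.0854 F [-0.1  0.4 -0.1] M [-0.1  -0.02  0.02] ff 0.0
shift units [ 0.148 -0.906  1.75 ] turn units [-0.531  0.055  0.981] yaw 0.3802
```

```bash
python3 -c "
from h import *
s=ctrl.get_state();print(s['q'],s['joint_efforts'],s['joint_vel'],s['moment'])"
```

```text
[ 0.37925834  0.43350745 -0.03074716  1.1094574   0.05328237  3.14060359] [ 1.15954936e+00 -8.31447244e+01  4.67609024e+01 -9.35150161e-01
  3.74088502e-01 -3.23318873e-04] [-0.01057208 -0.03212152  0.00592045  0.01605268 -0.00299442 -0.00014441] [-0.0954771  -0.02471845  0.02356866]
```

Request:
{"method": "arm_command", "body": {
  "series": [
    [[0, 0, -0.2, 0, 0, -1, 1], [0, 0, 0, 0, 0, -1, 1], [0, 0, 0, 0, 0, -1, 1], [0, 0, 0, 0, 0, -1, 1], [0, 0, 0, 0, 0, -1, 1]]
  ]
}}

```text
clock: 3.1
position: [0.5374, 0.2298, 0.1461]
orientation: [-0.027, 0.904, 0.427, 0.002]
contact_force: [-0.0, 0.1, -0.2]
width: 0.0857
finger_force: 0.0
```

Request:
{"method": "arm_command", "body": {
  "series": [
    [[0, 0, 0, 0, 0, -1, 1], [0, 0, 0, 0, 0, -1, 1], [0, 0, 0, 0, 0, -1, 1], [0, 0, 0, 0, 0, -1, 1], [0, 0, 0, 0, 0, -1, 1]]
  ]
}}

```text
clock: 3.72
position: [0.5374, 0.2299, 0.1461]
orientation: [-0.025, 0.77, 0.637, 0.008]
contact_force: [-0.5, -0.2, -0.4]
width: 0.0855
finger_force: 0.0
```

Request:
{"method": "arm_command", "body": {
  "series": [
    [[0, 0, 0, 0, 0, -1, 1], [0, 0, 0, 0, 0, -1, 1], [0, 0, 0, 0, 0, -1, 1], [0, 0, 0, 0, 0, -1, 1], [0, 0, 0, 0, 0, -1, 1]]
  ]
}}

```text
clock: 4.35
position: [0.5374, 0.2299, 0.1461]
orientation: [-0.022, 0.589, 0.808, 0.014]
contact_force: [-0.2, -0.4, -0.4]
width: 0.0855
finger_force: 0.0
```

Request:
{"method": "arm_command", "body": {
  "series": [
    [[0, 0, 0, 0, 0, -1, 1], [0, 0, 0, 0, 0, -1, 1], [0, 0, 0, 0, 0, -1, 1], [0, 0, 0, 0, 0, -1, 1], [0, 0, 0, 0, 0, -1, 1]]
  ]
}}

```text
clock: 4.97
position: [0.5374, 0.2299, 0.1461]
orientation: [-0.018, 0.37, 0.929, 0.019]
contact_force: [0.5, 0.1, -0.2]
width: 0.0854
finger_force: 0.0
```

Request:
{"method": "arm_command", "body": {
  "series": [
    [[0, 0, 0, 0, 0, -1, 1], [0, 0, 0, 0, 0, -1, 1], [0, 0, 0, 0, 0, -1, 1], [0, 0, 0, 0, 0, -1, 1], [0, 0, 0, 0, 0, -1, 1]]
  ]
}}

```text
clock: 5.6
position: [0.5374, 0.2299, 0.1461]
orientation: [-0.013, 0.129, 0.991, 0.023]
contact_force: [-0.1, 0.4, -0.2]
width: 0.0855
finger_force: 0.0
```

Request:
{"method": "arm_command", "body": {
  "series": [
    [[0, 0, 0, 0, 0, -1, 1], [0, 0, 0, 0, 0, -1, 1], [0, 0, 0, 0, 0, -1, 1], [0, 0, 0, 0, 0, -1, 1], [0, 0, 0, 0, 0, -1, 1]]
  ]
}}

```text
clock: 6.22
position: [0.5374, 0.2298, 0.1461]
orientation: [-0.007, -0.12, 0.992, 0.026]
contact_force: [0.2, -0.8, -0.0]
width: 0.0855
finger_force: 0.0
```

```bash
python3 -c "
from h import *
todo(.5224,.2897,.1,.282+np.pi);print(ctrl.get_state()['q'])"
```

```text
t 6.225 pos [0.5374 0.2298 0.1461] w 0.0855 F [ 0.2 -0.8 -0. ] M [-0.04  0.    0.02] ff 0.0
shift units [-0.     0.987  0.821] turn units [ 0.529 -0.06  -0.411] yaw -2.9005
[ 0.37714085  0.42335173 -0.00945691  1.13789457  0.05319558  0.13621458]
```

Request:
{"method": "arm_command", "body": {
  "series": [
    [[0, 0, 0, 0.53, -0.06, -0.41, 1], [0, 0.5, 0, 0, 0, 0, 1], [0, 0.5, 0, 0, 0, 0, 1], [0, 0, 0.4, 0, 0, 0, 1], [0, 0, 0, 0, 0, 0, 1]]
  ]
}}

```text
clock: 6.85
position: [0.52, 0.2874, 0.1206]
orientation: [-0.001, -0.139, 0.99, -0.001]
contact_force: [0.1, 1.0, 0.0]
width: 0.0856
finger_force: 0.0
```

```bash
python3 -c "
from h import *
todo(.5224,.2897,.03,.282+np.pi)
s=snap('top');cv2.imwrite('pics/top1.png',s['color'][...,::-1])"
```

```text
t 6.85 pos [0.52   0.2874 0.1206] w 0.0856 F [0.1 1.  0. ] M [ 0.01  0.06 -0.01] ff 0.0
shift units [-0.054  0.027  1.51 ] turn units [-0.006 -0.03  -0.026] yaw -2.8622
```

Request:
{"method": "arm_command", "body": {
  "series": [
    [[-0.05, 0.03, 0.4, 0, -0.03, -0.03, 1], [0, 0, 0.4, 0, 0, 0, 1], [0, 0, 0.4, 0, 0, 0, 1], [0, 0, 0.3, 0, 0, 0, 1], [0, 0, 0, 0, 0, 0, 1]]
  ]
}}

```text
clock: 7.52
position: [0.5233, 0.2902, 0.0312]
orientation: [0.0, -0.14, 0.99, -0.0]
contact_force: [0.2, 0.3, -0.2]
width: 0.085
finger_force: 0.0
```

Request:
{"method": "arm_command", "body": {
  "series": [
    [[0, 0, 0, 0, 0, 0, 0], [0, 0, 0, 0, 0, 0, -1], [0, 0, 0, 0, 0, 0, -1], [0, 0, 0, 0, 0, 0, -1], [0, 0, 0, 0, 0, 0, -1]]
  ]
}}

```text
clock: 8.15
position: [0.5243, 0.2912, 0.0326]
orientation: [0.002, -0.141, 0.99, 0.0]
contact_force: [-2.2, -2.5, 9.0]
width: 0.053
finger_force: 63.3
```

```bash
python3 -c "
from h import *
todo(.5224,.2897,.03,.282+np.pi)"
```

```text
t 8.15 pos [0.5243 0.2912 0.0326] w 0.053 F [-2.2 -2.5  9. ] M [-0.43  0.41 -0.03] ff 63.302919189445674
shift units [ 0.037 -0.015  0.043] turn units [0.003 0.039 0.006] yaw -2.859
```

Request:
{"method": "arm_command", "body": {
  "series": [
    [[0, 0, -0.2, 0, 0, 0, -1], [0, 0, -0.4, 0, 0, 0, -1], [0, 0, -0.4, 0, 0, 0, -1], [0, 0, -0.4, 0, 0, 0, -1], [0, 0, 0, 0, 0, 0, -1]]
  ]
}}

```text
clock: 8.78
position: [0.5244, 0.2915, 0.1173]
orientation: [0.003, -0.141, 0.99, 0.001]
contact_force: [-0.3, -0.7, -2.4]
width: 0.053
finger_force: 64.1
```

Request:
{"method": "arm_command", "body": {
  "series": [
    [[0, 0, 0, 0, 0, 0.8, -1], [0, 0, 0, 0, 0, 0.8, -1], [0, 0, 0, 0, 0, 0.8, -1], [0, 0, 0, 0, 0, 0.68, -1], [0, 0, 0, 0, 0, 0, -1]]
  ]
}}

```text
clock: 9.4
position: [0.523, 0.2907, 0.1142]
orientation: [0.0, 0.012, 1.0, 0.0]
contact_force: [0.4, 0.2, -2.6]
width: 0.053
finger_force: 63.9
```

```bash
python3 -c "
from h import *
todo(.520,.0073,.12,-.026+np.pi)
s=ctrl.snapshot('scene');c=s['color'][...,::-1][150:390,100:440];cv2.imwrite('pics/held.png',cv2.resize(c,None,fx=2.2,fy=2.2))"
```

```text
t 9.4 pos [0.523  0.2907 0.1142] w 0.053 F [ 0.4  0.2 -2.6] M [ 0.08 -0.01  0.  ] ff 63.94211482373066
shift units [-0.068 -4.723 -0.097] turn units [0.001 0.008 0.012] yaw 3.1167
```

View pics/held.png

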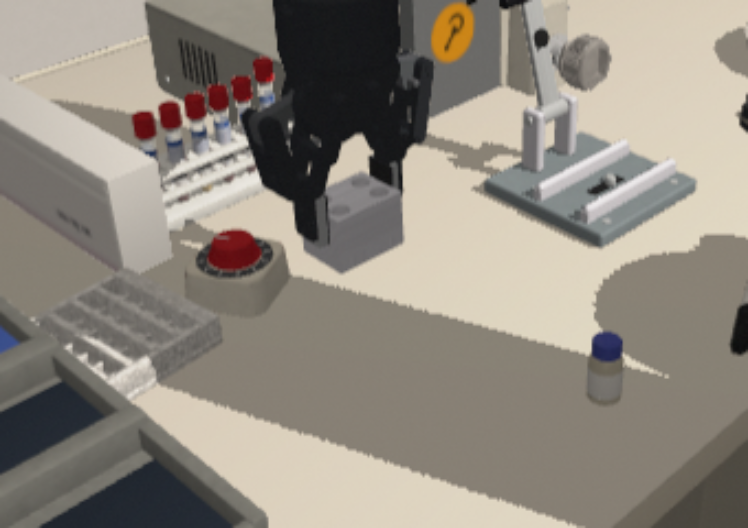

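The block is held upright and square in the jaws. I'll measure its −x face by depth to get the offset of the grip.

Run:
```python
from h import *
s=snap('scene')
H={}
P=np.array([px2w(s,u,v) for v in range(150,300) for u in range(220,300)])
B=P[(abs(P[:,0]-.523)<.035)&(abs(P[:,1]-.2907)<.027)&(P[:,2]>.07)&(P[:,2]<.13)]
# front face: cluster by smallest x
F=B[(B[:,2]>.088)&(B[:,2]<.115)&(B[:,0]<.512)&(abs(B[:,1]-.2907)<.022)]
print(len(F),np.median(F,0),F[:,0].std(),np.polyfit(F[:,1],F[:,0],1),np.polyfit(F[:,2],F[:,0],1))
T=B[(abs(B[:,0]-.51)<.02)&(B[:,2]>.118)&(B[:,2]<.126)];print('top',len(T),T.mean(0))
print('lowest',np.percentile(F[:,2],[0,1]), B[:,2].min())
# rails & pin in scene cam
Q=np.array([px2w(s,u,v) for v in range(200,262) for u in range(315,420)])
R=Q[(Q[:,2]>.0245)&(Q[:,2]<.033)&(Q[:,0]<.57)&(abs(Q[:,1]-.012)<.06)]
for lo,hi in((.48,.51),(.53,.56)):
  r=R[(R[:,0]>lo)&(R[:,0]<hi)];print('rail',len(r),r.mean(0),r[:,2].max(),np.polyfit(r[:,1]-.012,r[:,0],1))
p=Q[(abs(Q[:,0]-.52)<.012)&(abs(Q[:,1]-.012)<.025)&(Q[:,2]>.017)&(Q[:,2]<.023)];print('pin',len(p),p.mean(0) if len(p) else 0)
b=Q[(abs(Q[:,2]-.014)<.003)];print('bed',len(b),b.min(0),b.max(0),np.median(b[:,2]))
```

```text
378 [0.50307731 0.29186024 0.10157809] 0.0009101681164064833 [0.01818204 0.49775822] [0.00098173 0.50295532]
top 332 [0.51458998 0.2879491  0.1200608 ]
lowest [0.08809911 0.08832064] 0.07844981499748022
rail 96 [0.49543791 0.01931244 0.02569272] 0.027709486034575348 [0.01495827 0.49532853]
rail 84 [0.54641161 0.01525366 0.02561104] 0.027097155413365936 [0.02262679 0.54633799]
pin 12 [0.5202697  0.00860602 0.01852008]
bed 1491 [ 0.47189977 -0.05082653  0.01100272] [0.60425904 0.08000665 0.01698629] 0.01223188078799764
```

Request:
{"method": "arm_command", "body": {
  "series": [
    [[-0.06, -0.6, 0, 0, 0, 0, -1], [0, -0.6, 0, 0, 0, 0, -1], [0, -0.6, 0, 0, 0, 0, -1], [0, -0.6, 0, 0, 0, 0, -1], [0, -0.6, 0, 0, 0, 0, -1]]
  ]
}}

```text
clock: 10.12
position: [0.5222, 0.1097, 0.1148]
orientation: [0.001, 0.012, 1.0, 0.0]
contact_force: [-0.1, -1.1, -3.2]
width: 0.0526
finger_force: 64.1
```

Request:
{"method": "arm_command", "body": {
  "series": [
    [[0, -0.6, 0, 0, 0, 0, -1], [0, -0.6, 0, 0, 0, 0, -1], [0, -0.4, 0, 0, 0, 0, -1], [0, -0.1, 0, 0, 0, 0, -1], [0, 0, 0, 0, 0, 0, -1]]
  ]
}}

```text
clock: 10.75
position: [0.5198, 0.0091, 0.1148]
orientation: [0.001, 0.013, 1.0, 0.0]
contact_force: [0.9, 0.7, -2.5]
width: 0.0527
finger_force: 64.1
```

```bash
python3 -c "
from h import *
todo(.5202,.0073,.065,-.026+np.pi)"
```

```text
t 10.75 pos [0.5198 0.0091 0.1148] w 0.0527 F [ 0.9  0.7 -2.5] M [-0.01 -0.01  0.02] ff 64.14657789515331
shift units [-0.006 -0.03   0.83 ] turn units [0.009 0.017 0.009] yaw 3.1165
```

Request:
{"method": "arm_command", "body": {
  "series": [
    [[-0.005, -0.03, 0.3, 0, 0, 0, -1], [0, 0, 0.3, 0, 0, 0, -1], [0, 0, 0.2, 0, 0, 0, -1], [0, 0, 0, 0, 0, 0, -1], [0, 0, 0, 0, 0, 0, -1]]
  ]
}}

```text
clock: 11.38
position: [0.5205, 0.0074, 0.0674]
orientation: [0.001, 0.012, 1.0, 0.0]
contact_force: [0.3, 0.2, -2.3]
width: 0.0531
finger_force: 64.1
```

Run:
```python
from h import *
todo(.5202,.0073,.06,-.026+np.pi)
s=snap('scene')
P=np.array([px2w(s,u,v) for v in range(190,262) for u in range(310,420)])
F=P[(P[:,2]>.042)&(P[:,2]<.066)&(abs(P[:,0]-.5)<.008)&(abs(P[:,1]-.0073)<.022)]
print(len(F),np.median(F,0),np.polyfit(F[:,1]-.0073,F[:,0],1))
G=P[(P[:,2]>.042)&(P[:,2]<.066)&(abs(P[:,1]-.034)<.006)&(abs(P[:,0]-.51)<.01)]
print(len(G),np.median(G,0))
R=P[(P[:,2]>.0245)&(P[:,2]<.033)&(abs(P[:,0]-.495)<.01)&(abs(P[:,1]-.012)<.06)];print(len(R),np.median(R,0),np.polyfit(R[:,1]-.012,R[:,0],1))
cv2.imwrite('pics/over.png',cv2.resize(s['color'][...,::-1][140:270,290:440],None,fx=4.5,fy=4.5,interpolation=cv2.INTER_CUBIC))
```

```text
t 11.375 pos [0.5205 0.0074 0.0674] w 0.0531 F [ 0.3  0.2 -2.3] M [ 0.04 -0.06  0.01] ff 64.13330188952386
shift units [ 0.006 -0.002  0.123] turn units [0.007 0.024 0.012] yaw 3.1168
170 [0.50082148 0.00710318 0.0538283 ] [0.02334601 0.50073456]
104 [0.50636427 0.03451958 0.05364752]
103 [0.49524995 0.01678339 0.02568605] [0.01921032 0.49556136]
```

View pics/over.png

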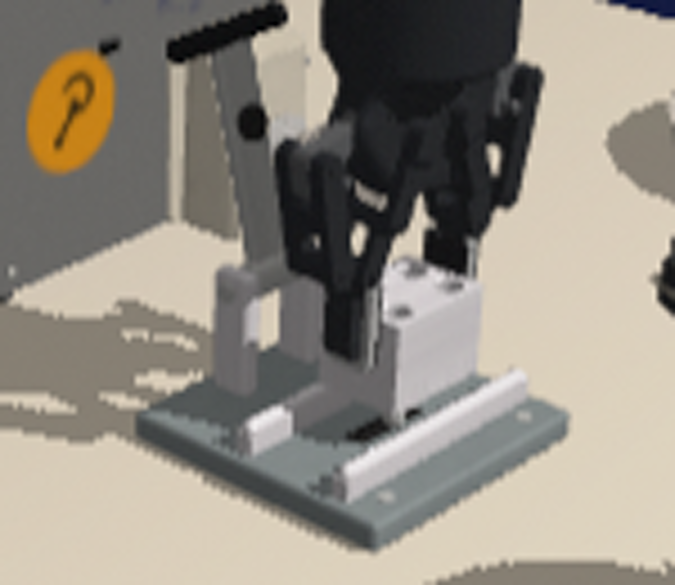

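The block hangs level above the lane between the rails, in line with them, and the strap stands clear behind. I'll lower it gently.

Request:
{"method": "arm_command", "body": {
  "series": [
    [[0, 0, 0.05, 0, 0, 0, -1], [0, 0, 0.05, 0, 0, 0, -1], [0, 0, 0.05, 0, 0, 0, -1], [0, 0, 0, 0, 0, 0, -1]]
  ]
}}

```text
clock: 11.92
position: [0.5203, 0.0071, 0.0577]
orientation: [0.001, 0.013, 1.0, 0.0]
contact_force: [1.1, -0.4, -3.1]
width: 0.0527
finger_force: 64.3
```

Request:
{"method": "arm_command", "body": {
  "series": [
    [[0, 0, 0.03, 0, 0, 0, -1], [0, 0, 0.03, 0, 0, 0, -1], [0, 0, 0, 0, 0, 0, -1]]
  ]
}}

```text
clock: 12.3
position: [0.5205, 0.0071, 0.0542]
orientation: [0.001, 0.013, 1.0, 0.0]
contact_force: [4.1, -0.6, -4.0]
width: 0.0528
finger_force: 64.1
```

Request:
{"method": "arm_command", "body": {
  "series": [
    [[-0.01, 0, 0.02, 0, 0, 0, -1], [0, 0, 0.02, 0, 0, 0, -1], [0, 0, 0, 0, 0, 0, -1]]
  ]
}}

```text
clock: 12.68
position: [0.5206, 0.0071, 0.0517]
orientation: [0.001, 0.013, 1.0, 0.0]
contact_force: [0.6, 0.5, -2.1]
width: 0.0531
finger_force: 64.1
```

Request:
{"method": "arm_command", "body": {
  "series": [
    [[0, 0, 0.03, 0, 0, 0, -1], [0, 0, 0, 0, 0, 0, -1]]
  ]
}}

```text
clock: 12.92
position: [0.5206, 0.0071, 0.0498]
orientation: [0.001, 0.013, 1.0, 0.0]
contact_force: [-0.5, 0.5, -2.9]
width: 0.0529
finger_force: 64.1
```

Request:
{"method": "arm_command", "body": {
  "series": [
    [[0, 0, 0.03, 0, 0, 0, -1], [0, 0, 0, 0, 0, 0, -1]]
  ]
}}

```text
clock: 13.18
position: [0.5207, 0.0071, 0.0481]
orientation: [0.001, 0.013, 1.0, 0.0]
contact_force: [0.7, 1.5, -2.8]
width: 0.0527
finger_force: 64.1
```

Request:
{"method": "arm_command", "body": {
  "series": [
    [[0, 0, 0.02, 0, 0, 0, -1], [0, 0, 0, 0, 0, 0, -1]]
  ]
}}

```text
clock: 13.42
position: [0.5208, 0.0071, 0.047]
orientation: [0.001, 0.013, 1.0, 0.0]
contact_force: [-0.6, -0.7, -2.7]
width: 0.0531
finger_force: 64.1
```

Request:
{"method": "arm_command", "body": {
  "series": [
    [[0, 0, 0.02, 0, 0, 0, -1], [0, 0, 0, 0, 0, 0, -1]]
  ]
}}

```text
clock: 13.68
position: [0.5209, 0.0071, 0.0466]
orientation: [0.001, 0.013, 1.0, 0.0]
contact_force: [-5.5, 0.7, 13.6]
width: 0.0529
finger_force: 66.0
```

Request:
{"method": "arm_command", "body": {
  "series": [
    [[0, 0, 0.01, 0, 0, 0, -1], [0, 0, 0, 0, 0, 0, -1]]
  ]
}}

```text
clock: 13.92
position: [0.5209, 0.0071, 0.0466]
orientation: [0.001, 0.013, 1.0, 0.0]
contact_force: [-10.5, -0.2, 25.9]
width: 0.053
finger_force: 67.6
```

The stop at TCP z 0.0466 matches the fully-home height. I'll relieve the load, release and check.

Request:
{"method": "arm_command", "body": {
  "series": [
    [[0, 0, -0.025, 0, 0, 0, -1], [0, 0, 0, 0, 0, 0, -0.2], [0, 0, 0, 0, 0, 0, 1], [0, 0, 0, 0, 0, 0, 1], [0, 0, 0, 0, 0, 0, 1]]
  ]
}}

```text
clock: 14.55
position: [0.5209, 0.0071, 0.0467]
orientation: [0.001, 0.013, 1.0, 0.0]
contact_force: [-0.5, -0.1, -0.6]
width: 0.0853
finger_force: 0.0
```

Request:
{"method": "arm_command", "body": {
  "series": [
    [[0, 0, -0.3, 0, 0, 0, 1], [0, 0, -0.8, 0, 0, 0, 1], [0, 0, -0.9, 0, 0, 0, 1], [0, 0, -0.9, 0, 0, 0, 1], [0, 0, 0, 0, 0, 0, 1]]
  ]
}}

```text
clock: 15.18
position: [0.5224, 0.007, 0.2248]
orientation: [0.004, 0.013, 1.0, 0.0]
contact_force: [0.9, 0.6, -1.2]
width: 0.0855
finger_force: 0.0
```

Run:
```python
from h import *
s=snap('scene')
P=np.array([px2w(s,u,v) for v in range(120,262) for u in range(310,420)])
T=P[(abs(P[:,0]-.512)<.01)&(abs(P[:,1]-.0073)<.024)&(P[:,2]>.045)&(P[:,2]<.075)];print('top',len(T),np.median(T,0))
B=P[(P[:,2]>.14)&(P[:,2]<.2)&(abs(P[:,0]-.605)<.03)&(abs(P[:,1]-.01)<.04)];print('bar',len(B),np.mean(B,0),B.max(0),B.min(0))
todo(.45,.01,.2,-.026+np.pi);print(ctrl.get_state()['q'])
cv2.imwrite('pics/home.png',cv2.resize(s['color'][...,::-1][100:270,290:440],None,fx=3.5,fy=3.5,interpolation=cv2.INTER_CUBIC))
```

```text
top 139 [0.5132286  0.00859586 0.05164981]
bar 269 [0.61045315 0.01461402 0.15742085] [0.61935653 0.04469324 0.16705552] [ 0.60410181 -0.02175051  0.14045142]
t 15.225 pos [0.5215 0.007  0.2224] w 0.0854 F [-0.  -1.  -1.2] M [-0.06 -0.03  0.04] ff 0.0
shift units [1.195 0.019 0.367] turn units [0.008 0.053 0.007] yaw 3.1163
[ 1.31207508e-02  2.58888588e-01 -4.56607419e-02  1.26094975e+00
  5.75750220e-04  3.84172519e-02]
```

View pics/home.png

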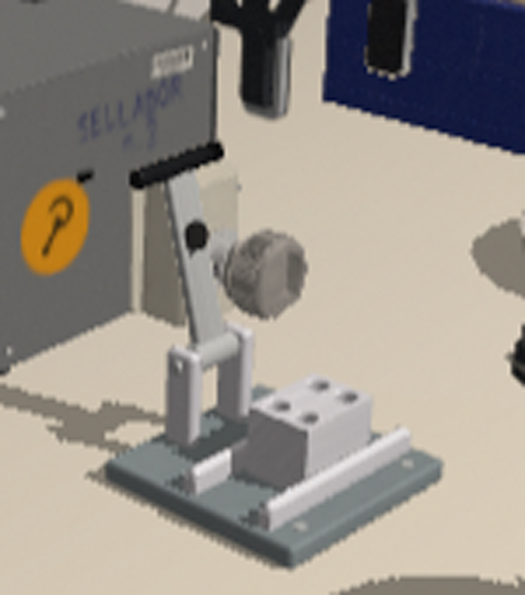

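The block is home: its top reads about 0.0535 m, against 0.054 fully down and 0.061 on the pin. The vial and the timer are untouched. Next I'll check the room behind the bar.

Run:
```python
from h import *
s=np.load('top.npz')
P=np.array([px2w(s,u,v) for v in range(0,160) for u in range(380,530)])
Q=P[(P[:,2]>.06)&(P[:,0]>.62)]
for y0 in np.arange(-.1,.1,.02):
  r=Q[(Q[:,1]>=y0)&(Q[:,1]<y0+.02)]
  print(round(y0,2),r[:,0].min().round(3),[ (zz,(r[r[:,2]>zz][:,0].min().round(3) if (r[:,2]>zz).any() else None)) for zz in(.1,.15,.2,.25)])
```

```text
-0.1 0.624 [(0.1, np.float64(0.677)), (0.15, np.float64(0.717)), (0.2, None), (0.25, None)]
-0.08 0.624 [(0.1, np.float64(0.68)), (0.15, np.float64(0.718)), (0.2, None), (0.25, None)]
-0.06 0.717 [(0.1, np.float64(0.717)), (0.15, np.float64(0.717)), (0.2, None), (0.25, None)]
-0.04 0.717 [(0.1, np.float64(0.717)), (0.15, np.float64(0.717)), (0.2, None), (0.25, None)]
-0.02 0.717 [(0.1, np.float64(0.717)), (0.15, np.float64(0.717)), (0.2, None), (0.25, None)]
0.0 0.717 [(0.1, np.float64(0.717)), (0.15, np.float64(0.717)), (0.2, None), (0.25, None)]
0.02 0.717 [(0.1, np.float64(0.717)), (0.15, np.float64(0.717)), (0.2, None), (0.25, None)]
0.04 0.716 [(0.1, np.float64(0.717)), (0.15, np.float64(0.718)), (0.2, None), (0.25, None)]
0.06 0.761 [(0.1, np.float64(0.764)), (0.15, None), (0.2, None), (0.25, None)]
0.08 0.765 [(0.1, np.float64(0.765)), (0.15, None), (0.2, None), (0.25, None)]
```

Request:
{"method": "arm_command", "body": {
  "series": [
    [[-0.5, 0, 0, 0, 0, 0, -1], [-0.5, 0, 0, 0, 0, 0, -1], [-0.5, 0, 0, 0, 0, 0, -1], [-0.5, -0.05, 0, 0, 0.05, 0, -1], [-0.06, 0, 0, 0, 0, 0, -1]]
  ]
}}

```text
clock: 15.85
position: [0.6446, 0.0007, 0.2185]
orientation: [-0.003, 0.013, 1.0, 0.0]
contact_force: [-0.7, -0.1, -0.2]
width: 0.0
finger_force: 0.0
```

```bash
python3 -c "
from h import *
todo(.642,.0105,.171,-.026+np.pi)"
```

```text
t 15.85 pos [0.6446 0.0007 0.2185] w 0.0 F [-0.7 -0.1 -0.2] M [ 0.06 -0.03 -0.01] ff 0.0
shift units [0.043 0.162 0.793] turn units [ 0.006 -0.06   0.005] yaw 3.1161
```

Request:
{"method": "arm_command", "body": {
  "series": [
    [[0, 0.16, 0.2, 0, -0.05, 0, -1], [0, 0, 0.3, 0, 0, 0, -1], [0, 0, 0.3, 0, 0, 0, -1], [0, 0, 0, 0, 0, 0, -1]]
  ]
}}

```text
clock: 16.35
position: [0.6424, 0.0112, 0.1713]
orientation: [-0.001, 0.012, 1.0, 0.0]
contact_force: [-0.5, -0.0, -0.3]
width: 0.0002
finger_force: 0.0
```

Request:
{"method": "arm_command", "body": {
  "series": [
    [[0.2, 0, 0, 0, 0, 0, -1], [0.2, 0, 0, 0, 0, 0, -1], [0.2, 0, 0, 0, 0, 0, -1], [0.2, 0, 0, 0, 0, 0, -1], [0, 0, 0, 0, 0, 0, -1]]
  ]
}}

```text
clock: 16.98
position: [0.5957, 0.0121, 0.1738]
orientation: [0.001, 0.012, 1.0, 0.0]
contact_force: [0.6, -0.1, 0.1]
width: -0.0001
finger_force: 0.0
```

Request:
{"method": "arm_command", "body": {
  "series": [
    [[0.2, 0, 0, 0, 0, 0, -1], [0.2, 0, 0, 0, 0, 0, -1], [0.2, 0, 0, 0, 0, 0, -1], [0, 0, 0, 0, 0, 0, -1]]
  ]
}}

```text
clock: 17.48
position: [0.5594, 0.0127, 0.1731]
orientation: [0.001, 0.013, 1.0, 0.0]
contact_force: [0.4, 0.0, -1.0]
width: 0.0001
finger_force: 0.0
```

Run:
```python
from h import *
s=snap('scene')
todo(.53,.0105,.2,-.026+np.pi)
cv2.imwrite('pics/cl.png',cv2.resize(s['color'][...,::-1][100:270,290:440],None,fx=3.5,fy=3.5,interpolation=cv2.INTER_CUBIC))
```

```text
t 17.525 pos [0.5599 0.0127 0.1731] w 0.0001 F [0.8 0.2 0.4] M [ 0.06 -0.02  0.01] ff 0.0
shift units [ 0.497 -0.048 -0.45 ] turn units [0.007 0.019 0.007] yaw 3.1163
```

View pics/cl.png

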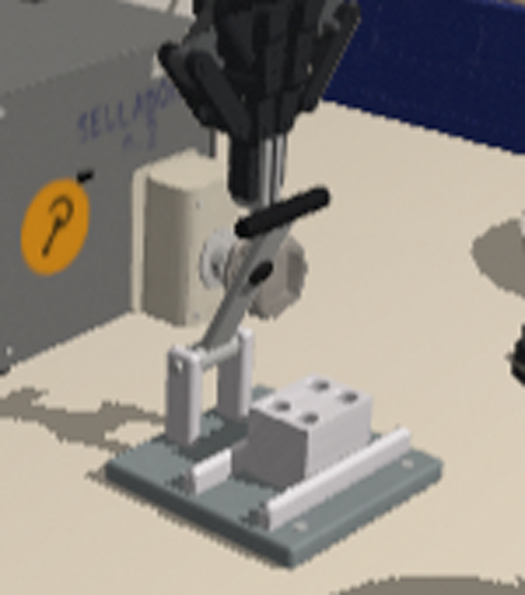

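The strap now leans towards −x with the bar at about (283,212) in the crop, just in front of the tips. I'll go over it and push down along the arc.

Request:
{"method": "arm_command", "body": {
  "series": [
    [[0, -0.02, -0.35, 0, 0, 0, -1], [0.25, 0, 0, 0, 0, 0, -1], [0.25, 0, 0, 0, 0, 0, -1], [0.05, 0, 0.2, 0, 0, 0, -1], [0, 0, 0, 0, 0, 0, -1]]
  ]
}}

```text
clock: 18.15
position: [0.5269, 0.0123, 0.1806]
orientation: [0.0, 0.013, 1.0, 0.0]
contact_force: [-0.0, -0.2, 0.2]
width: 0.0003
finger_force: 0.0
```

Request:
{"method": "arm_command", "body": {
  "series": [
    [[0.05, 0, 0.15, 0, 0, 0, -1], [0.05, 0, 0.15, 0, 0, 0, -1], [0.05, 0, 0.15, 0, 0, 0, -1], [0.05, 0, 0.15, 0, 0, 0, -1], [0.05, 0, 0.15, 0, 0, 0, -1]]
  ]
}}

```text
clock: 18.77
position: [0.5121, 0.0127, 0.1361]
orientation: [0.001, 0.013, 1.0, 0.0]
contact_force: [0.6, -0.5, -0.1]
width: 0.0001
finger_force: 0.0
```

Request:
{"method": "arm_command", "body": {
  "series": [
    [[0.03, 0, 0.15, 0, 0, 0, -1], [0.03, 0, 0.15, 0, 0, 0, -1], [0.03, 0, 0.15, 0, 0, 0, -1], [0, 0, 0.15, 0, 0, 0, -1], [0, 0, 0, 0, 0, 0, -1]]
  ]
}}

```text
clock: 19.4
position: [0.5066, 0.0128, 0.1]
orientation: [0.0, 0.013, 1.0, 0.0]
contact_force: [0.4, 0.6, 0.7]
width: 0.0
finger_force: 0.0
```

Run:
```python
from h import *
s=snap('scene')
todo(.50,.0105,.0845,-.026+np.pi)
cv2.imwrite('pics/cl2.png',cv2.resize(s['color'][...,::-1][100:270,290:440],None,fx=3.5,fy=3.5,interpolation=cv2.INTER_CUBIC))
```

```text
t 19.45 pos [0.5069 0.0128 0.1005] w -0.0003 F [-0.3 -0.7  0.6] M [-0.01 -0.02 -0.01] ff 0.0
shift units [ 0.115 -0.042  0.266] turn units [0.007 0.014 0.007] yaw 3.1163
```

View pics/cl2.png

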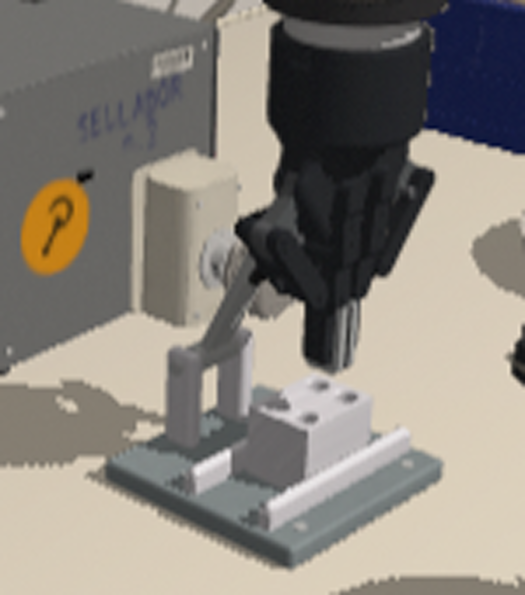

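The strap did not follow: the tips came down in front of the bar. I'll back out and measure the bar.

Request:
{"method": "arm_command", "body": {
  "series": [
    [[0.35, 0, 0, 0, 0, 0, -1], [0, 0, -0.5, 0, 0, 0, -1], [0, 0, -0.7, 0, 0, 0, -1], [0, 0, -0.6, 0, 0, 0, -1], [0, 0, 0, 0, 0, 0, -1]]
  ]
}}

```text
clock: 20.08
position: [0.4874, 0.0133, 0.2115]
orientation: [0.003, 0.013, 1.0, 0.0]
contact_force: [0.7, -0.1, -0.0]
width: 0.0003
finger_force: 0.0
```

```bash
cat > bar.py <<'E'
from h import *
s=snap('scene')
P=np.array([px2w(s,u,v) for v in range(100,262) for u in range(310,420)])
C=s['color'][100:262,310:420].reshape(-1,3).max(1)
t=np.array([.585,.0106,.062]);d=P-t
r=np.hypot(d[:,0],d[:,2])
B=P[(abs(r-.103)<.009)&(d[:,0]<.02)&(d[:,2]>-.01)&(C<60)&(abs(d[:,1])<.034)&(abs(d[:,1])>.013)]
print('bar',len(B),B.mean(0),B.min(0),B.max(0),'ang',np.median(np.arctan2(B[:,2]-.062,.585-B[:,0])))
T=P[(abs(P[:,0]-.507)<.006)&(abs(P[:,1]-.0073)<.024)&(P[:,2]>.045)&(P[:,2]<.075)];print('blocktop',np.median(T,0))
E
python3 bar.py; python3 -c "
from h import *
todo(.54,.0105,.2,-.026+np.pi)"
```

```text
bar 90 [0.53858184 0.02027863 0.15546508] [ 0.53496064 -0.01785781  0.14952912] [0.54706861 0.0443619  0.1608154 ] ang 1.1067946995309428
blocktop [0.50442772 0.00968514 0.05150679]
t 20.125 pos [0.4866 0.0133 0.2098] w 0.0 F [-0.   0.9 -0.7] M [-0.02 -0.02  0.  ] ff 0.0
shift units [-0.889 -0.025  0.168] turn units [0.008 0.045 0.007] yaw 3.1163
```

Request:
{"method": "arm_command", "body": {
  "series": [
    [[-0.45, -0.02, 0, 0, 0, 0, -1], [-0.45, -0.02, 0.1, 0, 0.04, 0, -1], [-0.02, 0, 0.1, 0, 0, 0, -1], [0, 0, 0, 0, 0, 0, -1]]
  ]
}}

```text
clock: 20.62
position: [0.54, 0.0095, 0.1956]
orientation: [-0.002, 0.013, 1.0, 0.0]
contact_force: [-0.4, 0.2, -0.2]
width: -0.0002
finger_force: 0.0
```

```bash
python3 -c "
from h import *
todo(.542,.0105,.18,-.026+np.pi)"
```

```text
t 20.625 pos [0.54   0.0095 0.1956] w -0.0002 F [-0.4  0.2 -0.2] M [0.03 0.03 0.05] ff 0.0
shift units [-0.035  0.017  0.259] turn units [ 0.007 -0.045  0.007] yaw 3.1163
```

Request:
{"method": "arm_command", "body": {
  "series": [
    [[-0.03, 0.02, 0.15, 0, -0.04, 0, -1], [0, 0, 0.15, 0, 0, 0, -1], [0.12, 0, 0.08, 0, 0, 0, -1], [0.12, 0, 0.09, 0, 0, 0, -1], [0.12, 0, 0.1, 0, 0, 0, -1]]
  ]
}}

```text
clock: 21.25
position: [0.5185, 0.0113, 0.1635]
orientation: [-0.0, 0.013, 1.0, 0.0]
contact_force: [-30.5, -0.3, 38.2]
width: -0.0
finger_force: 18.9
```

```bash
python3 bar.py; python3 -c "
from h import *
todo(.54,.0105,.2,-.026+np.pi)"
```

```text
bar 85 [0.51655441 0.02382461 0.14095402] [ 0.51111302 -0.01901681  0.13381177] [0.52346935 0.04457941 0.15407213] ang 0.8499722717864461
blocktop [0.50427031 0.00819442 0.05148309]
t 21.3 pos [0.5173 0.0114 0.1626] w -0.0001 F [-27.8   0.2  33.6] M [0.08 5.66 0.03] ff 16.8371844291687
shift units [-0.377 -0.005 -0.625] turn units [ 0.007 -0.023  0.009] yaw 3.1165
```

Request:
{"method": "arm_command", "body": {
  "series": [
    [[0.05, 0, -0.05, 0, 0, 0, -1], [0.05, 0, 0, 0, 0, 0, -1]]
  ]
}}

```text
clock: 21.55
position: [0.515, 0.0114, 0.1655]
orientation: [0.001, 0.013, 1.0, 0.0]
contact_force: [0.8, 0.3, 0.1]
width: 0.0001
finger_force: 0.0
```

```bash
python3 bar.py; python3 -c "
from h import *
todo(.54,.0105,.2,-.026+np.pi)"
```

```text
bar 89 [0.51458663 0.02344234 0.13868776] [ 0.50956875 -0.0177978   0.1320596 ] [0.52270821 0.04451144 0.14322243] ang 0.8263118657515705
blocktop [0.50379081 0.00845666 0.05114812]
t 21.6 pos [0.5147 0.0114 0.1653] w 0.0001 F [ 0.2  0.3 -0.3] M [-0.01 -0.05  0.02] ff 0.0
shift units [-0.423 -0.005 -0.577] turn units [0.007 0.019 0.008] yaw 3.1164
```

Request:
{"method": "arm_command", "body": {
  "series": [
    [[0, 0, 0.06, 0, 0, 0, -1], [0.155, 0, 0.15, 0, 0, 0, -1], [0, 0, 0, 0, 0, 0, -1]]
  ]
}}

```text
clock: 21.98
position: [0.5053, 0.0116, 0.1522]
orientation: [0.0, 0.013, 1.0, 0.0]
contact_force: [0.6, -0.1, -0.4]
width: 0.0001
finger_force: 0.0
```

Request:
{"method": "arm_command", "body": {
  "series": [
    [[0.13, 0, 0.17, 0, 0, 0, -1], [0, 0, 0, 0, 0, 0, -1]]
  ]
}}

```text
clock: 22.22
position: [0.498, 0.0118, 0.1424]
orientation: [0.001, 0.013, 1.0, 0.0]
contact_force: [-0.8, 0.2, 0.7]
width: -0.0001
finger_force: 0.0
```

```bash
python3 bar.py; python3 -c "
from h import *
todo(.482,.0105,.087,-.026+np.pi)"
```

```text
bar 84 [0.49724704 0.02305486 0.11934295] [ 0.49198773 -0.01714314  0.1115191 ] [0.50497839 0.04454362 0.13708751] ang 0.5677228847643886
blocktop [0.50420945 0.00968914 0.0513637 ]
t 22.275 pos [0.4984 0.0119 0.1427] w -0.0 F [ 0.1  0.9 -0.2] M [-0.01 -0.01  0.01] ff 0.0
shift units [ 0.275 -0.03   0.929] turn units [0.007 0.018 0.008] yaw 3.1164
```

The strap follows the arc now (0.57 rad, almost no force). Continuing.

Request:
{"method": "arm_command", "body": {
  "series": [
    [[0.1, 0, 0.19, 0, 0, 0, -1], [0, 0, 0, 0, 0, 0, -1], [0.08, 0, 0.2, 0, 0, 0, -1], [0, 0, 0, 0, 0, 0, -1]]
  ]
}}

```text
clock: 22.78
position: [0.4865, 0.0121, 0.1183]
orientation: [0.0, 0.013, 1.0, 0.0]
contact_force: [-0.5, 0.6, 0.2]
width: 0.0001
finger_force: 0.0
```

Request:
{"method": "arm_command", "body": {
  "series": [
    [[0.05, 0, 0.2, 0, 0, 0, -1], [0, 0, 0, 0, 0, 0, -1], [0.03, 0, 0.15, 0, 0, 0, -1], [0, 0, 0, 0, 0, 0, -1]]
  ]
}}

```text
clock: 23.28
position: [0.4822, 0.0123, 0.0976]
orientation: [0.0, 0.013, 1.0, 0.0]
contact_force: [-1.0, -0.6, 0.3]
width: 0.0001
finger_force: 0.0
```

```bash
python3 bar.py; python3 -c "
from h import *
todo(.482,.0105,.087,-.026+np.pi)"
```

```text
bar 130 [0.48292844 0.02482787 0.08428755] [ 0.476283   -0.01661112  0.06816734] [0.49080106 0.04443002 0.11272825] ang 0.1356970408934733
blocktop [0.50601591 0.02110476 0.0705031 ]
t 23.325 pos [0.4824 0.0123 0.098 ] w -0.0001 F [-0.6 -0.2 -1. ] M [-0.03 -0.01  0.02] ff 0.0
shift units [ 0.007 -0.03   0.183] turn units [0.007 0.013 0.008] yaw 3.1164
```

Small steps down to the stop.

Request:
{"method": "arm_command", "body": {
  "series": [
    [[0.005, 0, 0.08, 0, 0, 0, -1], [0, 0, 0, 0, 0, 0, -1], [0, 0, 0.05, 0, 0, 0, -1], [0, 0, 0, 0, 0, 0, -1]]
  ]
}}

```text
clock: 23.82
position: [0.4823, 0.0123, 0.0903]
orientation: [0.001, 0.013, 1.0, 0.0]
contact_force: [-0.9, 0.1, -1.1]
width: 0.0003
finger_force: 0.0
```

Request:
{"method": "arm_command", "body": {
  "series": [
    [[0, 0, 0.03, 0, 0, 0, -1], [0, 0, 0, 0, 0, 0, -1]]
  ]
}}

```text
clock: 24.08
position: [0.4823, 0.0123, 0.0885]
orientation: [0.001, 0.013, 1.0, 0.0]
contact_force: [0.1, 0.4, 0.2]
width: 0.0
finger_force: 0.0
```

Request:
{"method": "arm_command", "body": {
  "series": [
    [[0, 0, 0.02, 0, 0, 0, -1], [0, 0, 0, 0, 0, 0, -1]]
  ]
}}

```text
clock: 24.32
position: [0.4823, 0.0123, 0.0874]
orientation: [0.001, 0.013, 1.0, 0.0]
contact_force: [0.4, 0.6, 0.5]
width: 0.0001
finger_force: 0.0
```

Request:
{"method": "arm_command", "body": {
  "series": [
    [[0, 0, 0.02, 0, 0, 0, -1], [0, 0, 0, 0, 0, 0, -1]]
  ]
}}

```text
clock: 24.58
position: [0.4825, 0.0123, 0.0867]
orientation: [0.001, 0.013, 1.0, 0.0]
contact_force: [-3.2, -0.1, 9.2]
width: 0.0001
finger_force: 4.7
```

Request:
{"method": "arm_command", "body": {
  "series": [
    [[0, 0, 0.01, 0, 0, 0, -1], [0, 0, 0, 0, 0, 0, -1]]
  ]
}}

```text
clock: 24.82
position: [0.4825, 0.0123, 0.0864]
orientation: [0.001, 0.013, 1.0, 0.0]
contact_force: [-5.9, -0.4, 16.5]
width: 0.0
finger_force: 8.6
```

The strap hit a firm stop at the shut height (bar centre about 0.062 m). I'll retreat and verify.

Request:
{"method": "arm_command", "body": {
  "series": [
    [[0, 0, -0.1, 0, 0, 0, -1], [0, 0, -0.5, 0, 0, 0, -1], [0, 0, -0.8, 0, 0, 0, -1], [0, 0, -0.8, 0, 0, 0, -1], [0, 0, 0, 0, 0, 0, -1]]
  ]
}}

```text
clock: 25.45
position: [0.4838, 0.0123, 0.2211]
orientation: [0.004, 0.013, 1.0, 0.0]
contact_force: [0.0, 0.6, -0.9]
width: -0.0001
finger_force: 0.0
```

```bash
python3 bar.py
python3 - <<'E'
from h import *
s=ctrl.snapshot('scene')
print(ctrl.get_state()['clock'],ctrl.get_state()['contact_force'])
cv2.imwrite('pics/fin.png',cv2.resize(s['color'][...,::-1][100:345,180:440],None,fx=2.4,fy=2.4,interpolation=cv2.INTER_CUBIC))
E
```

```text
bar 83 [0.48152724 0.02049217 0.06345814] [ 0.47685286 -0.01612782  0.05827362] [0.49091678 0.04451316 0.06804204] ang 0.01995214811920297
blocktop [0.50706714 0.01885863 0.06181518]
25.55 [ 0.1031773   0.61900756 -0.56439381]
```

View pics/fin.png

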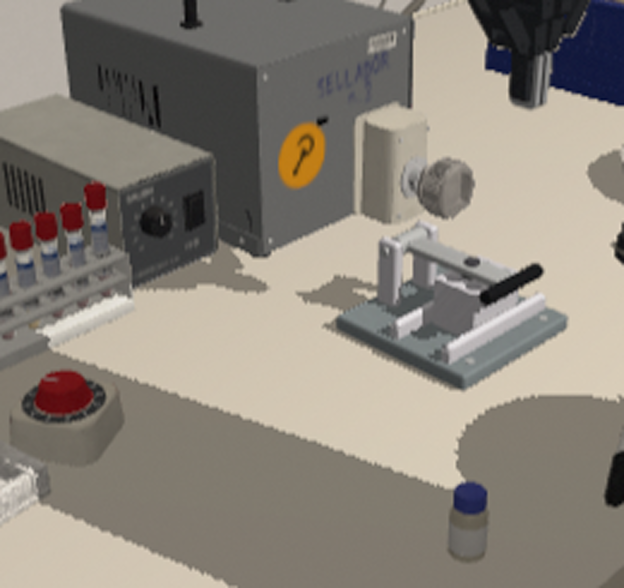

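The strap lies flat over the block, with the bar at about (512,282). The vial and the timer are where they were and the gripper is clear, so I'm handing in.

```bash
python3 -c "
from cell import ctrl
print(ctrl.job_done())"
```

```text
the job is handed in; nothing more can be done
None
```

The block sits fully down over the pin, the clamp strap is shut over it, and the vial and timer were left alone; the job was handed in at about 25.6 s with no verdict shown, and wrist force peaked at about 49 N while swinging the strap.

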